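Unlock a double-latched cooler and stand the ice block in it

TASK

Get the lunch cooler ready for packing: first swing its keeper arm fully out of the way, then slide the latch bolt it was blocking all the way along, and then swing the lid right back so that it stays open. After that take the ice block out of the sloping drainer, stand it upright on its long edge on the cooler's floor between the two low ribs, and let go of it only once it is down. Leave the spoon rack, bowl and mug where they are.

Things in the scene. Friction and masses are not known exactly. Their poses are not given: they have to be found in the camera images.
- cooler: Teal lunch cooler, fixed to the bench: box 170 (x) by 270 (y) by 125 mm high, walls and floor 10 mm. Origin: centre of its underside, on the bench; front faces -x, y to its left, z up. At the front a ledge 52 mm deep, top at z = 125 mm, carries keeper and latch. Closed lid: top at z = 143 mm, front edge at x = -85 mm.
- bay (a point): Middle of the bay on the cooler's inner floor, at cooler (0, +45, 10) mm; its axes are the cooler's. The bay is 150 mm long front to back (x), 54 mm wide (y), between two low ribs 6 mm thick and 30 mm high that run front to back. The inside is 250 mm wide (y); nothing else stands in it.
- keeper (a joint): First catch: flat steel arm 65 mm long on the ledge, turning on an upright pivot. 0 = pointing to the cooler's -y, end-on against the latch bolt, which it blocks (starts at 0 to 0.05 rad). Grows as it swings clockwise seen from above, to the cooler's front; 1.57 = straight out to -x, stop at 1.6; out of the bolt's way from about 1.3. Stays where left; takes 1.5 N at the post.
- keeper_post (a point): Middle of the keeper's upright round post, by which it is moved: 14 mm in diameter, from z = 141 to 181 mm over the bench (the point at 163 mm), 40 mm from the pivot.
- keeper_pivot (a point): On the keeper's upright pivot axis, at cooler (-105, +115, 133) mm.
- latch (a joint): Second latch: flat steel bolt 108 by 16 by 8 mm on the ledge, along the cooler's y. 0 = over the lid's steel tongue, holding the lid shut. Slides to the cooler's +y (value in m), only when the keeper is out of the way; stop at 0.052, free of the tongue from 0.042. Stays where left; takes 2 N.
- latch_tab (a point): On the upright steel tab that moves the latch bolt: a plate 10 mm thick (cooler y), 22 mm wide (x), from z = 141 to 181 mm over the bench; the point is at z = 163 mm, at cooler (-105, +30) mm when the joint is 0, then 45 mm from the keeper's post.
- lid (a joint): The lid, 170 by 270 by 18 mm, hinged along the cooler's far top edge. 0 = shut, grows as its front edge rises and goes back, 1.57 = upright, stop at 1.7 rad. A stiff hinge: it stays where it is left; about 8 N at the handle to lift.
- lid_handle (a point): Middle of the lid's handle: a round steel bar 14 mm in diameter, 100 mm long along the cooler's y on two end posts, its axis 34 mm above the lid's top. When shut it lies at cooler (-65, 0, 177) mm, 20 mm back from the lid's front edge.
- lid_hinge (a point): Middle of the lid's hinge axis, which is parallel to the cooler's y: at cooler (+85, 0, 125) mm. The handle lies 150 mm in front of it and 52 mm above it when shut.
- ice_center (a point): Centre of the ice block: clear plastic slab with a pale core, 32 mm thick (its x), 120 mm long (its y), 90 mm high (its z), 0.25 to 0.43 kg. It starts in the drainer on its long edge, leaning 0.55 rad (31 degrees) to the drainer's front (-x); the drainer's back plate reaches 31 mm and its lip 10 mm up the block's faces: the rest is free.
- drainer: White plastic sloping drainer, fixed to the bench, base 130 (x) by 150 mm (y), 8 mm thick. Origin: centre of its underside; front faces -x, z up. It holds the ice block.
- spoonrack: Bystander: upright wooden magnetic rack with four steel spoons on each side, 70 by 170 mm base, 198 mm high; origin at the centre of its underside.
- bowl: Bystander: white ceramic pinch bowl, 96 mm across, 42 mm high; origin at the centre of its underside.
- mug: Bystander: brown earthenware mug, 80 mm across, 92 mm high; origin at the centre of its underside.
Things that resemble listed ones, but are neither listed nor needed, are in the scene too. Leave any orange or turquoise look-alike of the part that bears ice_center alone.

How it is judged:
On the way, in this order (a step that is already met when the one before it is completed fails the run):
1. the keeper arm is swung out of the bolt's way (1.2 rad or more) (value of joint keeper above 1.2 rad and value of joint latch below 0.03 m and value of joint lid below 0.1 rad), for 0.1 s.
2. the latch bolt is slid clear of the lid's tongue (45 mm or more) with the lid still shut (value of joint latch above 0.045 m and value of joint lid below 0.1 rad), for 0.1 s.
3. the lid is swung back (1.3 rad or more) with the ice block still in the drainer (value of joint lid above 1.3 rad and distance between ice_center and drainer below 0.12 m), for 0.2 s.
4. the ice block is lowered to within 8 mm of the cooler's floor between the ribs while still held (x of ice_center in the frame of cooler between -0.022 and 0.022 m and y of ice_center in the frame of cooler between 0.03 and 0.06 m and z of ice_center in the frame of cooler below 0.063 m and contact force between the fingers and ice above 0.5 N), for 0.1 s.
At the end, for the whole second after the job is handed in: Ice block at rest on its long edge on the cooler floor between the ribs: within 15 mm of the bay's middle line, 22 mm of mid-depth, 6 mm of resting height, 0.17 rad of upright. Lid open 1.3 rad or more, bolt back 42 mm or more, keeper out 1.1 rad or more (x of ice_center in the frame of cooler between -0.022 and 0.022 m and y of ice_center in the frame of cooler between 0.03 and 0.06 m and angle between the z axis of ice_center and the z axis of cooler, either way round below 0.17 rad and z of ice_center in the frame of cooler between 0.049 and 0.061 m and linear speed of ice below 0.02 m/s and value of joint lid above 1.3 rad and value of joint latch above 0.042 m and value of joint keeper above 1.1 rad); the robot touches nothing.
It fails at once if the spoon rack is shifted by more than 25 mm (distance of spoonrack from where it was at the start of the episode above 0.025 m).
It fails at once if the bowl is shifted by more than 25 mm (distance of bowl from where it was at the start of the episode above 0.025 m).
It fails at once if the mug is shifted by more than 25 mm (distance of mug from where it was at the start of the episode above 0.025 m).
It also fails if it takes over 72 s, if anything falls off the work surface, if the arm or the gripper's body presses on something with over 40 N, if the wrist force passes 120 N, or if a joint passes its speed limit or range.

ROBOT

A 6-joint arm with a two-finger parallel gripper is mounted at the origin on the work surface. World frame = base frame: x ahead of the robot, y to its left, z up, the work surface at z = 0. Lengths are in m, angles in rad, forces in N, time in s.
With the tool pointing down it reaches from about 0.35 to 0.775 m from the base axis. Payload 5.5 kg.
Tool frame: the origin (TCP) lies between the finger pads; the fingertips stand 17 mm ahead of it and the grasp point (between the pads) lies 2 mm behind it (env.finger_overhang is the distance from the TCP to the fingertips, in m); z points along the fingers, y is the direction in which the jaws open and shut (so a half turn about z gives the same grasp; the last joint's range is limited). The gripper opens to 85 mm and grips with 20 to 120 N. Pads are 22 mm wide; open, the fingers measure 114 mm over their backs; the gripper's body (76 mm by 85 mm) begins 54 mm behind the grasp point. The pads swing forward as they close: fully open they stand 13 mm farther back than shut.
Start: joints at [-1.467, 0.313, 0.046, 1.304, 0, 1.431], TCP at [0.139, -0.558, 0.248] pointing down, gripper open.
Joint ranges: [-2.76, 2.76], [-0.86, 1.69], [-1.03, 1.26], [-2.2, 2.34], [-1.47, 1.5], [-3.14, 3.14]. Speed limits (rad/s): [2.57, 2.57, 3.14, 3.14, 3.14, 3.14].

INTERFACE

Orientations are given as a unit quaternion [w, x, y, z].
In Python, from workcell import env gives the robot as it stands. The module is installed in compiled form; this text tells all that it offers.
- The arm moves only by the tool arm_command, never from a script. Its argument "moves" is a list of rows, each a list of 5 numbers: the closure, from 0 (fully open) to 1 (shut), then the shift along the tool's x, y, z in mm, then the turn about the tool's z in rad. In form: [[fingers, dx, dy, dz, turn], ...]. A call has 1 to 12 rows; each row is the pose to reach, as a shift and turn from the pose commanded when the call began, along the tool's axes at that moment; what a row does not reach only later rows make up. A row lasts 1/10 s, in which the tool goes at most 50 mm and 8.59 degrees, less where a joint would pass 70% of its speed; a pose out of reach is approached as far as the arm can. A call with a gripper value outside its range is refused whole. The fingers move at their own pace and stop on an object; "squeeze" is the grip in N (left out, the last holds). Time passes only in rows, so rows that repeat a pose let the fingers close. It gives the time, the measured TCP pose, the force and the opening at its end, in the units of the state.
- env.get_state(): the state, without advancing time (a new reading comes with each control period).
- env.read_camera(name): name is "scene" or "top"; returns (picture, depth): 384x512x3 uint8, blue, green, red; 384x512 float32, m along the optical axis (not along the pixel's ray), 0 where there is no reading.
- env.get_calibration(name): a dict with "fx", "fy", "cx", "cy" (pixels), "k1" (the pictures are not rectified: a ray, as slopes to the right and down, at radius r is drawn at 1 + k1 r^2 times it, then the intrinsics apply), "pose" (4x4, takes a point from camera to world coordinates). Camera axes: x right, y down, z forward; pixel columns grow to the right and rows downward; lengths in m; the calibration is good to about 2 mm. A picture is of the moment at which its call begins. get_calibration takes no time and is no camera call.
- env.hand_in(): hands the job in, once; it reports no verdict.
The state is a dict: "clock": time; "joint_pos": joint angles; "qvel": joint speeds; "tau": joint torques, N m; "tcp_pos": TCP position; "orientation": TCP orientation; "wrist_force": force on the tool from outside, world axes, zero at the start; "ft_torque": the same for the moment, N m; "finger_gap": finger opening in m.
Only numpy, scipy, OpenCV 4.12 (cv2) and the standard library are available. Lean on these libraries where they do the work, as an engineer would, in place of code of your own. Each camera call takes 0.05 s, during which the arm holds its last target. There are 200 camera calls.

## Working session

There is one attempt and no reset: what is moved stays moved. The work goes in short steps, Python scripts to look and compute and a tool call to move; the robot and the scene stay as the last step left them, time stands still between calls to the robot, and variables do not carry over. Pictures are saved under pics/ and viewed, about 8 in all and at most 12, crops included, and the job is handed in when it is done.

Besides the shell and the picture viewer there is one more tool, called after "Call:" by a JSON object that holds its "method" and its "body", one argument or row to a line. arm_command: Moves the arm, as the interface text tells. Its arguments: {"type":"object","properties":{"moves":{"type":"array","items":{"type":"array","items":{"type":"number"}}},"squeeze":{"type":"number"}},"required":["moves"]}

```bash
mkdir -p pics
cat > h.py <<'E'
import numpy as np, cv2
from workcell import env
def cloud(name):
    im,d=env.read_camera(name); c=env.get_calibration(name)
    v,u=np.mgrid[0:384,0:512].astype(float)
    xd=(u-c['cx'])/c['fx']; yd=(v-c['cy'])/c['fy']
    x,y=xd.copy(),yd.copy()
    for _ in range(8):
        s=1+c['k1']*(x*x+y*y); x=xd/s; y=yd/s
    P=np.stack([x*d,y*d,d],-1)@c['pose'][:3,:3].T+c['pose'][:3,3]
    P[d==0]=np.nan
    return im,d,P
E
python3 - <<'E'
from h import *
for n in ['scene','top']:
    im,d,P=cloud(n); np.savez(n+'0.npz',im=im,P=P)
    cv2.imwrite(f'pics/{n}0.png',cv2.resize(im,(800,600)))
    print(n,env.get_calibration(n)['pose'].round(3).tolist(),(d>0).mean())
print(env.get_state())
E
```

```text
scene [[0.024, 0.87, -0.492, 1.295], [1.0, -0.021, 0.012, -0.004], [0.0, -0.492, -0.87, 1.434], [0.0, 0.0, 0.0, 1.0]] 0.9959767659505209
top [[-0.015, -0.997, 0.075, 0.485], [-1.0, 0.016, 0.01, -0.002], [-0.011, -0.075, -0.997, 1.263], [0.0, 0.0, 0.0, 1.0]] 0.9959564208984375
{'clock': 0.1, 'joint_pos': array([-1.46660023e+00,  3.13939876e-01,  4.50929111e-02,  1.30358009e+00,
       -2.62888910e-05,  1.43120544e+00]), 'qvel': array([-1.17078781e-03, -1.37681557e-04,  4.32075530e-03,  1.01567411e-03,
        7.43712406e-05, -2.10886689e-04]), 'tau': array([ 2.44106275e-03, -4.81725061e+01,  2.99244422e+01,  1.27284622e-02,
       -1.70525509e-04, -1.40955314e-05]), 'tcp_pos': array([ 0.13873748, -0.55757895,  0.24748984]), 'orientation': array([-8.15466577e-04,  9.92579850e-01,  1.21591840e-01,  1.28664085e-06]), 'wrist_force': array([-0.62805869,  0.03843438,  0.5689591 ]), 'ft_torque': array([0.00017167, 0.0239254 , 0.0218677 ]), 'finger_gap': 0.08533382138764034}
```

View pics/scene0.png

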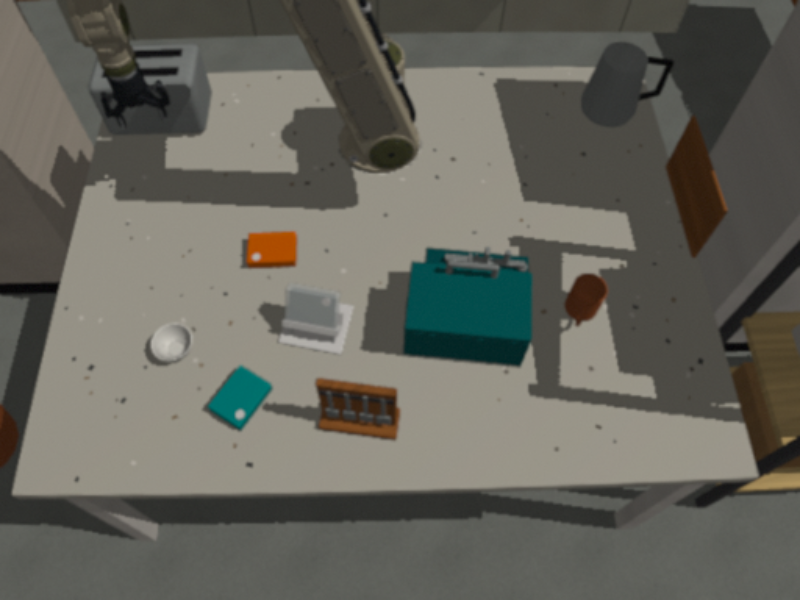

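View pics/top0.png

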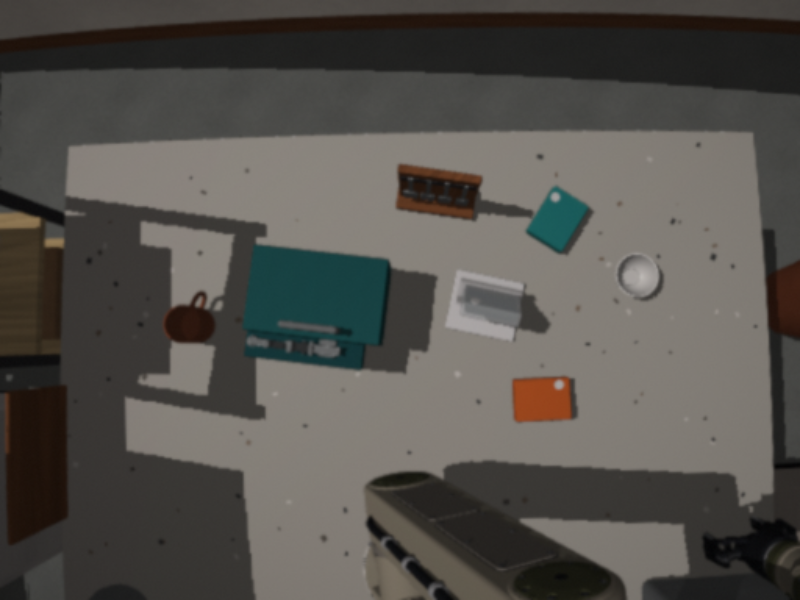

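The views agree. In the top view (800x600), the cooler is at (318,305) with its ledge towards the robot, the drainer with the ice is at (485,305), the spoon rack is at (438,192), the bowl at (637,275), the mug at (190,323), and the look-alikes at (558,218) and (542,398).

Run:
```python
import numpy as np,cv2
z=np.load('top0.npz');im=z['im'];P=z['P'];Z=P[...,2]
hsv=cv2.cvtColor(im,cv2.COLOR_BGR2HSV)
H,S,V=cv2.split(hsv)
v,u=np.mgrid[0:384,0:512]
def box(lo,hi): return (u>lo[0]*.64)&(u<hi[0]*.64)&(v>lo[1]*.64)&(v<hi[1]*.64)
teal=(H>78)&(H<100)&(S>100)
m=teal&(Z>.130)&(Z<.155)&box((230,235),(400,375))
r=cv2.minAreaRect(P[m][:,:2].astype(np.float32)*1000);print('lid',r,np.nanmedian(Z[m]),cv2.boxPoints(r).round(0).tolist())
m=teal&(Z>.11)&(Z<.132)&box((230,320),(400,375))
r=cv2.minAreaRect(P[m][:,:2].astype(np.float32)*1000);print('ledge',r,np.nanmedian(Z[m]))
for n,lo,hi in[('steel',(230,235),(400,375))]:
    m=(Z>.155)&box(lo,hi)
    k,l,st,c=cv2.connectedComponentsWithStats(m.astype(np.uint8))
    for i in range(1,k):
        q=P[l==i]; print(n,len(q),np.median(q,0).round(3),q.min(0).round(3),q.max(0).round(3))
m=(V>60)&(S<60)&(Z<.03)&(Z>.004)&box((430,260),(540,350))
r=cv2.minAreaRect(P[m][:,:2].astype(np.float32)*1000);print('drainer',r,cv2.boxPoints(r).round(0).tolist())
m=(Z>.05)&box((430,260),(545,350));q=P[m]
r=cv2.minAreaRect(q[:,:2].astype(np.float32)*1000);print('ice',len(q),r,cv2.boxPoints(r).round(0).tolist(),q[:,2].max())
for n,lo,hi,z0 in[('rack',(385,155),(490,225),.02),('bowl',(605,245),(670,305),.02),('mug',(155,285),(225,350),.05)]:
    q=P[(Z>z0)&box(lo,hi)];r=cv2.minAreaRect(q[:,:2].astype(np.float32)*1000);print(n,r,q[:,2].max())
g=Z[175:222:2,280:344:3];print((g*1000).round(0).astype(int))
```

```text
lid ((558.52490234375, 189.1919708251953), (269.2297668457031, 209.9672088623047), 82.43731689453125) 0.14246603907096755 [[437.0, 70.0], [645.0, 42.0], [680.0, 309.0], [472.0, 336.0]]
ledge ((476.36285400390625, 192.91854858398438), (83.30941772460938, 271.5292053222656), 1.8319329023361206) 0.1243150318205608
steel 181 [0.516 0.192 0.182] [0.504 0.139 0.157] [0.529 0.249 0.188]
steel 28 [0.488 0.272 0.179] [0.482 0.267 0.155] [0.494 0.279 0.184]
steel 30 [0.482 0.228 0.179] [0.473 0.224 0.155] [0.494 0.232 0.184]
drainer ((563.7273559570312, -161.65878295898438), (235.4551544189453, 190.10696411132812), 89.01927185058594) [[467.0, -278.0], [657.0, -281.0], [661.0, -46.0], [471.0, -42.0]]
ice 926 ((563.8212890625, -159.43484497070312), (129.8753662109375, 81.1883773803711), 76.7684326171875) [[509.0, -213.0], [588.0, -232.0], [618.0, -106.0], [539.0, -87.0]] 0.1285381885312622
rack ((787.2811279296875, -55.814903259277344), (167.13400268554688, 43.39841842651367), 80.077880859375) 0.20384825309855503
bowl ((619.821044921875, -482.22711181640625), (94.24784851074219, 94.8445816040039
[... 11025 characters left out ...]
   -1
                     0                    0                   -2
                    -4                    2                    1
                     3]
 [                   1                   -1                    0
                    -1                    0                   -4
                    -1                    6                    2
                    -2                   -4                   -1
                    -1                    2                    1
                     4                    3                   -2
                    -3                   -5                    7
                     1]]<stdin>:23: RuntimeWarning: invalid value encountered in cast
```

```bash
cat >> h.py <<'E'
from scipy.spatial.transform import Rotation as Ro
def go(*tg):
    """shifts (mm, tool axes) and turn from the present pose to targets (x,y,z mm, tool-x heading)"""
    s=env.get_state(); q=s['orientation']; R=Ro.from_quat(q[[1,2,3,0]]).as_matrix()
    h=np.arctan2(R[1,0],R[0,0])
    print('t%.2f'%s['clock'],(s['tcp_pos']*1000).round(1),'h%.3f'%h,'gap%.1f'%(s['finger_gap']*1e3),'F',s['wrist_force'].round(1),'j',s['joint_pos'].round(2))
    for t in tg:
        d=R.T@(np.array(t[:3])-s['tcp_pos']*1000)
        a=(t[3]-h+np.pi)%(2*np.pi)-np.pi if len(t)>3 else 0
        print(t,'->',d.round(1),'turn %.3f'%-a)
E
cat > fit.py <<'E'
from h import *
for n in ['top','scene']:
    z=np.load(n+'0.npz');im=z['im'];P=z['P'];Z=P[...,2];X=P[...,0];Y=P[...,1]
    H,S,V=cv2.split(cv2.cvtColor(im,cv2.COLOR_BGR2HSV))
    # lid top, handle strip cut out: rows beyond x=-45 in cooler
    a=-.13; C=np.array([.581,.1855])
    lx=(X-C[0])*np.cos(a)+(Y-C[1])*np.sin(a); ly=-(X-C[0])*np.sin(a)+(Y-C[1])*np.cos(a)
    m=(abs(Z-.143)<.008)&(lx>-.04)&(lx<.11)&(abs(ly)<.16)
    r=cv2.minAreaRect((np.c_[lx[m],ly[m]]*1000).astype(np.float32));print(n,'lid in guess frame',r, np.percentile(lx[m],[99,99.8]),np.percentile(ly[m],[.2,99.8]))
    m=(Z>.17)&(Z<.195)&(abs(lx+.065)<.03)&(abs(ly)<.07)
    l=cv2.fitLine((np.c_[lx[m],ly[m]]*1000).astype(np.float32),cv2.DIST_HUBER,0,.01,.01).ravel();print(' handle',l,np.ptp(ly[m]),(ly[m].min()+ly[m].max())/2)
    m=(Z>.165)&(Z<.195)&(abs(lx+.105)<.025)&(abs(ly)<.14)
    for k,c in (('tab',.03),('post',.075)):
        q=m&(abs(ly-c)<.02); print(' ',k,q.sum(),np.median(lx[q]),np.median(ly[q]),np.median(Z[q]))
    # ice
    D=(X>.48)&(X<.65)&(Y>-.27)&(Y<-.06)
    m=D&(Z>.072)
    Q=P[m]; 
    from numpy.linalg import svd
    # upper (back) face: plane fit by RANSAC with known-ish normal
    best=None;rng=np.random.default_rng(0)
    for nz in (np.sin(.55),np.cos(.55)):
        best=(0,)
        for _ in range(3000):
            p=Q[rng.choice(len(Q),3,False)];nn=np.cross(p[1]-p[0],p[2]-p[0]);L=np.linalg.norm(nn)
            if L<1e-6: continue
            nn/=L; nn*=np.sign(nn[2])
            if abs(nn[2]-nz)>.12: continue
            k=abs((Q-p[0])@nn)<.003
            if k.sum()>best[0]: best=(k.sum(),k)
        if best[0]==0: continue
        q=Q[best[1]];c=q.mean(0);nn=svd(q-c)[2][2];nn*=np.sign(nn[2])
        r=cv2.minAreaRect(q[:,:2].astype(np.float32)*1000)
        print(' face',best[0],'n',nn.round(3),'head',np.arctan2(nn[1],nn[0]).round(3),'tilt',np.arccos(nn[2]).round(3),'c',c.round(4),r)
    m=D&(Z>.003)&(Z<.018)
    mm=cv2.morphologyEx(m.astype(np.uint8),cv2.MORPH_OPEN,np.ones((2,2)))
    w=(V>95)&(S<40)&D&(Z<.02); r=cv2.minAreaRect(P[w][:,:2].astype(np.float32)*1000);print(' base',w.sum(),r)
E
python3 fit.py; python3 -c "
from h import *
go((300,-400,320,.8),(480,-100,320,1.44))"
```

```text
top lid in guess frame ((22.383270263671875, 0.8947906494140625), (269.7312927246094, 125.0919189453125), 89.87336730957031) [0.08291379 0.0843178 ] [-0.1334896  0.1341542]
 handle [ 1.843527e-03 -9.999983e-01 -6.591079e+01 -6.405565e-01] 0.110279841368699 0.0005937838552153817
  tab 25 -0.10357924278483156 0.029335832653551427 0.1800876398207658
  post 24 -0.10322819863540904 0.07446849228399902 0.17919909885071506
 face 386 n [ 0.814 -0.186  0.551] head -0.224 tilt 0.987 c [ 0.5616 -0.1619  0.1035] ((562.58984375, -162.11068725585938), (118.7299575805664, 39.247344970703125), 77.32799530029297)
 face 295 n [-0.498  0.109  0.86 ] head 2.927 tilt 0.535 c [ 0.5364 -0.1568  0.1191] ((537.197998046875, -156.3274688720703), (118.92308044433594, 28.558032989501953), 77.65892028808594)
 base 1880 ((564.7156982421875, -165.00308227539062), (209.5300750732422, 169.93434143066406), 89.7909927368164)
scene lid in guess frame ((24.441131591796875, 1.848907470703125), (271.2853088378906, 128.55397033691406), 89.98975372314453) [0.08657201 0.08752851] [-0.13330835  0.13700063]
 handle [ 4.7965444
[... 241 characters left out ...]
8 n [ 0.81  -0.189  0.555] head -0.23 tilt 0.982 c [ 0.5645 -0.1626  0.1005] ((564.1749877929688, -162.2522430419922), (119.145751953125, 42.3775749206543), 78.23339080810547)
 face 221 n [ 0.667 -0.131  0.733] head -0.194 tilt 0.748 c [ 0.5644 -0.161   0.0977] ((560.9325561523438, -160.81982421875), (120.90120697021484, 53.440521240234375), 78.45596313476562)
 base 1242 ((564.9947509765625, -165.98196411132812), (207.86317443847656, 169.86341857910156), 89.9654769897461)
t0.10 [ 138.7 -557.6  247.5] h0.244 gap85.3 F [-0.6  0.   0.6] j [-1.47  0.31  0.05  1.3  -0.    1.43]
(300, -400, 320, 0.8) -> [ 194.5 -114.1  -72.3] turn -0.556
(480, -100, 320, 1.44) -> [ 441.6 -361.8  -71.8] turn -1.196
```

Call:
{"method": "arm_command", "body": {
  "moves": [
    [0,190,-110,-72,-0.5],
    [0,190,-110,-72,-0.5],
    [0,190,-110,-72,-0.5],
    [0,190,-110,-72,-0.6],
    [0.3,190,-110,-72,-0.8],
    [0.3,440,-360,-72,-1.2],
    [0.4,440,-360,-72,-1.2],
    [0.4,440,-360,-72,-1.2],
    [0.4,440,-360,-72,-1.2],
    [0.4,440,-360,-72,-1.2],
    [0.4,440,-360,-72,-1.2],
    [0.4,440,-360,-72,-1.2]
  ]
}}

```text
clock: 1.3
tcp_pos: [0.4775, -0.1035, 0.3201]
orientation: [-0.0, 0.751, 0.661, -0.0]
wrist_force: [1.3, -1.0, -0.9]
finger_gap: 0.0512
```

```bash
python3 -c "
from h import *
go((487,274,320,1.441),(487,274,169,1.441))"
```

```text
t1.30 [ 477.5 -103.5  320.1] h1.444 gap51.2 F [ 1.3 -1.  -0.9] j [-0.38  0.13 -0.01  1.43 -0.    1.32]
(487, 274, 320, 1.441) -> [ 3.756e+02 -3.840e+01  1.000e-01] turn 0.003
(487, 274, 169, 1.441) -> [375.7 -38.4 151.1] turn 0.003
```

Call:
{"method": "arm_command", "body": {
  "moves": [
    [0.45,376,-38,0,0],
    [0.45,376,-38,0,0],
    [0.45,376,-38,0,0],
    [0.45,376,-38,0,0],
    [0.45,376,-38,0,0],
    [0.45,376,-38,0,0],
    [0.45,376,-38,0,0],
    [0.45,376,-38,0,0],
    [0.45,376,-38,0,0],
    [0.45,376,-38,50,0],
    [0.45,376,-38,80,0],
    [0.45,376,-38,80,0]
  ]
}}

```text
clock: 2.5
tcp_pos: [0.484, 0.2704, 0.2354]
orientation: [-0.002, 0.751, 0.661, -0.005]
wrist_force: [-1.1, -0.4, -0.8]
finger_gap: 0.047
```

```bash
python3 -c "
from h import *
go((487,274,169,1.441))
im,d,P=cloud('scene');cv2.imwrite('pics/s1.png',cv2.resize(im[120:250,230:390],(800,600),interpolation=cv2.INTER_CUBIC))"
```

```text
t2.50 [484.  270.4 235.4] h1.443 gap47.0 F [-1.1 -0.4 -0.8] j [ 0.36  0.29 -0.02  1.27 -0.    2.06]
(487, 274, 169, 1.441) -> [ 4.3  3.1 66.4] turn 0.002
```

View pics/s1.png

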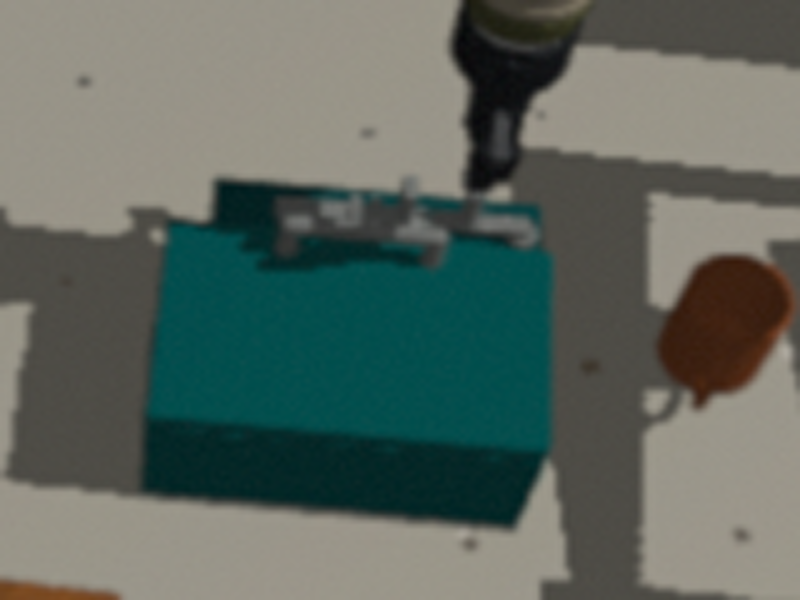

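The crop shows the gripper standing just over the keeper post at (475,195). The tab is at (410,190) and the handle's bar runs to (435,255). Now I'll lower the gripper and grip the post.

Call:
{"method": "arm_command", "body": {
  "moves": [
    [0.45,0,0,0,0],
    [0.45,0,0,0,0],
    [0.45,0,0,40,0],
    [0.45,0,0,70,0],
    [0.45,0,0,70,0],
    [0.7,0,0,70,0],
    [0.9,0,0,70,0],
    [0.95,0,0,70,0],
    [0.95,0,0,70,0],
    [0.95,0,0,70,0]
  ],
  "squeeze": 25
}}

```text
clock: 3.55
tcp_pos: [0.4872, 0.2728, 0.1728]
orientation: [0.0, 0.75, 0.661, 0.001]
wrist_force: [-5.4, 0.3, 5.8]
finger_gap: 0.0131
```

```bash
cat >> h.py <<'E'
C=np.array([582.5,186.]);YAW=-.130
def W(x,y,z): return (C[0]+x*np.cos(YAW)-y*np.sin(YAW),C[1]+x*np.sin(YAW)+y*np.cos(YAW),z)
E
python3 -c "
from h import *
go(*[(*W(-105-40*np.sin(a),115-40*np.cos(a),169),1.441) for a in (0,.4,.8,1.2,1.58)])"
```

```text
t3.55 [487.2 272.8 172.8] h1.444 gap13.1 F [-5.4  0.3  5.8] j [ 0.37  0.31 -0.14  1.11  0.    2.06]
(np.float64(488.10856185642433), np.float64(273.9787270036771), 169, 1.441) -> [1.3 0.8 3.8] turn 0.003
(np.float64(473.07259391301824), np.float64(279.1289199316782), 169, 1.441) -> [  4.5 -14.8   3.8] turn 0.003
(np.float64(461.22912992586106), np.float64(289.7278434607766), 169, 1.441) -> [ 13.5 -27.9   3.8] turn 0.003
(np.float64(454.4479924443704), np.float64(304.1021606149197), 169, 1.441) -> [ 26.9 -36.4   3.8] turn 0.003
(np.float64(453.6808553949658), np.float64(319.1913841503637), 169, 1.441) -> [ 41.8 -39.1   3.8] turn 0.003
```

Call:
{"method": "arm_command", "body": {
  "moves": [
    [0.95,2,-8,0,0],
    [0.95,4,-15,0,0],
    [0.95,8,-22,0,0],
    [0.95,13,-28,0,0],
    [0.95,20,-33,0,0],
    [0.95,27,-37,0,0],
    [0.95,34,-39,0,0],
    [0.95,41,-40,0,0],
    [0.95,42,-40,0,0],
    [0.95,42,-40,0,0]
  ]
}}

```text
clock: 4.55
tcp_pos: [0.4533, 0.319, 0.1726]
orientation: [0.001, 0.751, 0.661, 0.001]
wrist_force: [-2.4, -4.1, 7.6]
finger_gap: 0.013
```

```bash
python3 -c "
from h import *
go((*W(-145,115,169),1.441))"
```

```text
t4.55 [453.3 319.  172.6] h1.444 gap13.0 F [-2.4 -4.1  7.6] j [ 0.47  0.31 -0.15  1.11 -0.    2.17]
(np.float64(453.6314518126206), np.float64(318.8265684570564), 169, 1.441) -> [-0.2  0.4  3.6] turn 0.003
```

Call:
{"method": "arm_command", "body": {
  "moves": [
    [0.45,42,-40,0,0],
    [0.45,0,0,0,0],
    [0.45,0,0,0,0]
  ]
}}

```text
clock: 4.85
tcp_pos: [0.453, 0.3213, 0.1716]
orientation: [0.001, 0.749, 0.663, 0.001]
wrist_force: [-0.3, -0.6, -0.6]
finger_gap: 0.0467
```

Call:
{"method": "arm_command", "body": {
  "moves": [
    [0.45,0,0,-45,0],
    [0.45,0,0,-90,0],
    [0.45,0,0,-90,0]
  ]
}}

```text
clock: 5.15
tcp_pos: [0.4558, 0.3207, 0.268]
orientation: [0.001, 0.751, 0.661, 0.006]
wrist_force: [0.3, 0.1, 0.4]
finger_gap: 0.047
```

```bash
python3 -c "
from h import *
go((*W(-104,30,262),3.011),(*W(-104,30,169),3.011))
im,d,P=cloud('top');X,Y,Z=np.moveaxis(P*1000,-1,0)
lx=(X-C[0])*np.cos(YAW)+(Y-C[1])*np.sin(YAW); ly=-(X-C[0])*np.sin(YAW)+(Y-C[1])*np.cos(YAW)
im,d,P=cloud('scene');cv2.imwrite('pics/s2.png',cv2.resize(im[120:250,230:390],(800,600),interpolation=cv2.INTER_CUBIC))"
```

```text
t5.15 [455.8 320.7 268. ] h1.443 gap47.0 F [0.3 0.1 0.4] j [0.47 0.26 0.03 1.32 0.   2.17]
(np.float64(483.26658733225287), np.float64(229.2288076438919), 262, 3.011) -> [-87.2  38.9   5.7] turn -1.568
(np.float64(483.26658733225287), np.float64(229.2288076438919), 169, 3.011) -> [-87.9  37.9  98.7] turn -1.568
```

View pics/s2.png

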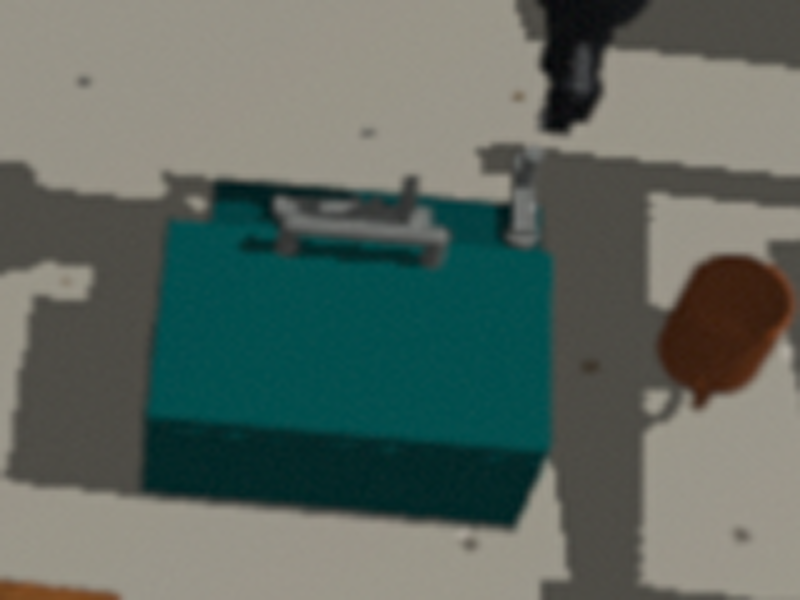

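The keeper now points straight out to the front, with its post at (527,150) in the crop. The tab is still at (410,190). Next is the tab.

Call:
{"method": "arm_command", "body": {
  "moves": [
    [0.45,-88,39,0,-0.5],
    [0.45,-88,39,0,-1.57],
    [0.45,-88,39,0,-1.57],
    [0.45,-88,39,0,-1.57],
    [0.45,-88,39,0,-1.57],
    [0.45,-88,39,0,-1.57],
    [0.45,-88,39,0,-1.57],
    [0.45,-88,39,0,-1.57],
    [0.45,-88,39,0,-1.57],
    [0.45,-88,39,0,-1.57],
    [0.45,-88,39,0,-1.57],
    [0.45,-88,39,0,-1.57]
  ]
}}

```text
clock: 6.45
tcp_pos: [0.4797, 0.2265, 0.2592]
orientation: [-0.001, 0.064, 0.998, -0.0]
wrist_force: [0.2, -0.4, 0.5]
finger_gap: 0.0472
```

```bash
python3 -c "
from h import *
go((*W(-104,30,169),3.011))"
```

```text
t6.45 [479.7 226.5 259.2] h3.013 gap47.2 F [ 0.2 -0.4  0.5] j [ 0.29  0.23 -0.04  1.3   0.    0.42]
(np.float64(483.26658733225287), np.float64(229.2288076438919), 169, 3.011) -> [-3.3  3.2 90.2] turn 0.002
```

Call:
{"method": "arm_command", "body": {
  "moves": [
    [0.45,-3,3,40,0],
    [0.45,-3,3,88,0],
    [0.45,-3,3,88,0],
    [0.45,-3,3,88,0],
    [0.8,-3,3,88,0],
    [0.98,-3,3,88,0],
    [0.98,-3,3,88,0],
    [0.98,-3,3,88,0]
  ]
}}

```text
clock: 7.25
tcp_pos: [0.4853, 0.2308, 0.1748]
orientation: [0.002, 0.064, 0.998, 0.002]
wrist_force: [0.9, 4.3, 6.6]
finger_gap: 0.0096
```

```bash
python3 -c "
from h import *
go((*W(-104,30,169),3.011),(*W(-104,82,169),3.011))"
```

```text
t7.25 [485.3 230.8 174.8] h3.014 gap9.6 F [0.9 4.3 6.6] j [ 0.29  0.27 -0.2   1.1   0.    0.42]
(np.float64(483.26658733225287), np.float64(229.2288076438919), 169, 3.011) -> [ 1.9 -1.8  5.8] turn 0.003
(np.float64(490.00756274847697), np.float64(280.7900261170609), 169, 3.011) -> [ 1.7 50.2  6. ] turn 0.003
```

Call:
{"method": "arm_command", "body": {
  "moves": [
    [0.98,0,8,0,0],
    [0.98,0,16,0,0],
    [0.98,0,24,0,0],
    [0.98,0,32,0,0],
    [0.98,0,40,0,0],
    [0.98,0,47,0,0],
    [0.98,0,51,0,0],
    [0.98,0,52,0,0],
    [0.98,0,52,0,0]
  ]
}}

```text
clock: 8.15
tcp_pos: [0.492, 0.2813, 0.1748]
orientation: [0.003, 0.064, 0.998, 0.0]
wrist_force: [1.1, -0.4, 6.8]
finger_gap: 0.0095
```

Call:
{"method": "arm_command", "body": {
  "moves": [
    [0.45,0,0,0,0],
    [0.45,0,0,0,0],
    [0.45,0,0,-45,0],
    [0.45,0,0,-90,0],
    [0.45,0,0,-110,0],
    [0.45,0,0,-110,0]
  ]
}}

```text
clock: 8.75
tcp_pos: [0.4916, 0.2815, 0.286]
orientation: [0.003, 0.064, 0.998, 0.001]
wrist_force: [0.8, -0.0, 0.3]
finger_gap: 0.0471
```

```bash
python3 -c "
from h import *
go((*W(-64,0,270),1.441),(*W(-64,0,179),1.441))
im,d,P=cloud('scene');cv2.imwrite('pics/s3.png',cv2.resize(im[120:250,230:390],(800,600),interpolation=cv2.INTER_CUBIC))"
```

```text
t8.75 [491.6 281.5 286. ] h3.014 gap47.1 F [ 0.8 -0.   0.3] j [ 0.38  0.28  0.1   1.38 -0.    0.51]
(np.float64(519.0400388022535), np.float64(194.29658512766048), 270, 1.441) -> [-38.2 -83.   16. ] turn 1.573
(np.float64(519.0400388022535), np.float64(194.29658512766048), 179, 1.441) -> [-37.7 -83.2 107. ] turn 1.573
```

View pics/s3.png

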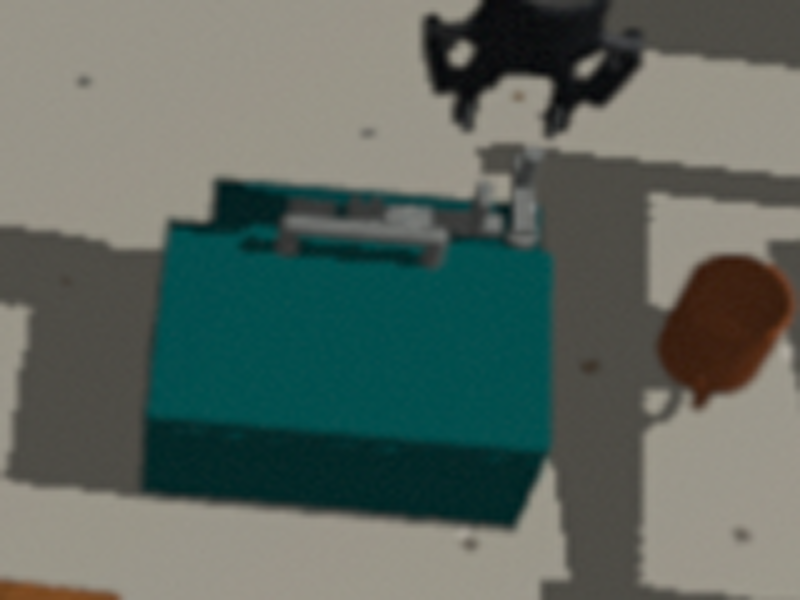

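The tab has slid to (485,190) in the crop, beside the keeper. By the TCP it travelled 50.5 mm. Now the handle.

Call:
{"method": "arm_command", "body": {
  "moves": [
    [0.45,-38,-83,0,0.5],
    [0.45,-38,-83,0,1.57],
    [0.45,-38,-83,0,1.57],
    [0.45,-38,-83,0,1.57],
    [0.45,-38,-83,0,1.57],
    [0.45,-38,-83,0,1.57],
    [0.45,-38,-83,0,1.57],
    [0.45,-38,-83,0,1.57],
    [0.45,-38,-83,0,1.57],
    [0.45,-38,-83,0,1.57],
    [0.45,-38,-83,0,1.57],
    [0.45,-38,-83,50,1.57]
  ]
}}

```text
clock: 10.0
tcp_pos: [0.5205, 0.1944, 0.2359]
orientation: [0.002, 0.751, 0.66, 0.004]
wrist_force: [1.5, 0.4, -0.9]
finger_gap: 0.0472
```

```bash
python3 -c "
from h import *
go((*W(-64,0,178),1.441))"
```

```text
t10.00 [520.5 194.4 235.9] h1.442 gap47.2 F [ 1.5  0.4 -0.9] j [ 0.21  0.27 -0.04  1.25 -0.    1.91]
(np.float64(519.0400388022535), np.float64(194.29658512766048), 178, 1.441) -> [-0.5 -1.9 57.9] turn 0.001
```

Call:
{"method": "arm_command", "body": {
  "moves": [
    [0.45,0,0,30,0],
    [0.45,0,0,56,0],
    [0.45,0,0,56,0],
    [0.45,0,0,56,0],
    [0.8,0,0,56,0],
    [0.98,0,0,56,0],
    [0.98,0,0,56,0],
    [0.98,0,0,56,0]
  ],
  "squeeze": 60
}}

```text
clock: 10.8
tcp_pos: [0.5169, 0.1941, 0.1779]
orientation: [-0.0, 0.75, 0.661, 0.0]
wrist_force: [-3.4, 1.3, 5.5]
finger_gap: 0.0118
```

```bash
python3 -c "
from h import *
go()
for t in np.arange(0,1.75,.1):
    b=np.arctan2(52,150)+t; print('%.1f'%t,'along x %.0f  up %.0f'%(150-158.8*np.cos(b),158.8*np.sin(b)-52))"
```

```text
t10.80 [516.9 194.1 177.9] h1.444 gap11.8 F [-3.4  1.3  5.5] j [ 0.21  0.3  -0.15  1.12  0.    1.91]
0.0 along x -0  up 0
0.1 along x 6  up 15
0.2 along x 13  up 29
0.3 along x 22  up 42
0.4 along x 32  up 54
0.5 along x 43  up 66
0.6 along x 56  up 76
0.7 along x 69  up 84
0.8 along x 83  up 92
0.9 along x 97  up 98
1.0 along x 113  up 102
1.1 along x 128  up 105
1.2 along x 144  up 107
1.3 along x 160  up 106
1.4 along x 176  up 105
1.5 along x 191  up 101
1.6 along x 206  up 96
1.7 along x 221  up 90
```

Call:
{"method": "arm_command", "body": {
  "moves": [
    [0.98,0,3,-8,0],
    [0.98,0,6,-15,0],
    [0.98,0,9,-22,0],
    [0.98,0,13,-29,0],
    [0.98,0,17,-36,0],
    [0.98,0,22,-42,0],
    [0.98,0,27,-48,0],
    [0.98,0,32,-54,0],
    [0.98,0,37,-60,0],
    [0.98,0,43,-66,0],
    [0.98,0,43,-66,0]
  ]
}}

```text
clock: 11.9
tcp_pos: [0.5568, 0.1888, 0.2434]
orientation: [-0.002, 0.75, 0.661, -0.002]
wrist_force: [-11.7, 3.4, 4.7]
finger_gap: 0.0116
```

Call:
{"method": "arm_command", "body": {
  "moves": [
    [0.98,0,13,-10,0],
    [0.98,0,26,-18,0],
    [0.98,0,40,-26,0],
    [0.98,0,54,-32,0],
    [0.98,0,70,-36,0],
    [0.98,0,85,-39,0],
    [0.98,0,101,-41,0],
    [0.98,0,117,-40,0],
    [0.98,0,133,-39,0],
    [0.98,0,148,-35,0],
    [0.98,0,148,-35,0]
  ]
}}

```text
clock: 13.0
tcp_pos: [0.7101, 0.1685, 0.2807]
orientation: [0.003, 0.751, 0.66, 0.003]
wrist_force: [2.6, -0.6, 4.0]
finger_gap: 0.0116
```

```bash
python3 -c "
from h import *
go()
im,d,P=cloud('scene');cv2.imwrite('pics/s4.png',cv2.resize(im[40:280,180:440],(650,600),interpolation=cv2.INTER_CUBIC))"
```

```text
t13.00 [710.1 168.5 280.7] h1.442 gap11.6 F [ 2.6 -0.6  4. ] j [ 0.12  0.65  0.65  1.57 -0.    1.82]
```

View pics/s4.png

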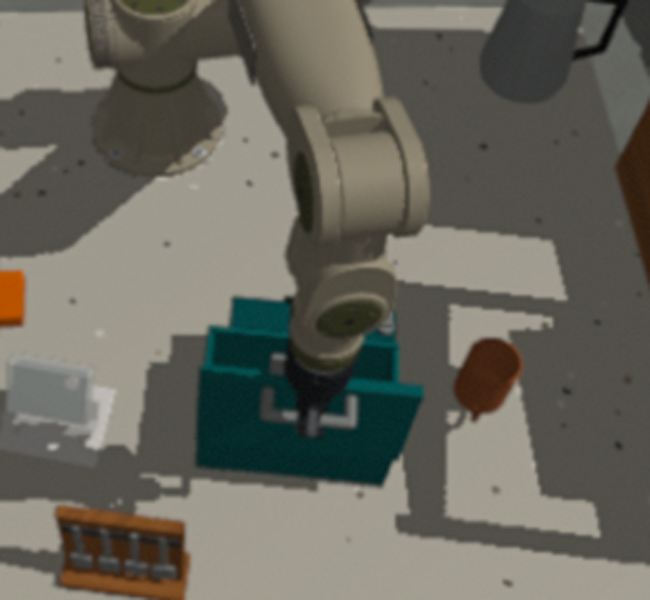

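The lid stands open with the gripper at its handle (310,405). The ice is still in the drainer at (50,390). I'll open the jaws a little and rise straight up.

Call:
{"method": "arm_command", "body": {
  "moves": [
    [0.68,0,0,0,0],
    [0.68,0,0,0,0],
    [0.68,0,0,0,0],
    [0.68,0,0,-20,0],
    [0.68,0,0,-40,0],
    [0.68,0,0,-60,0],
    [0.68,0,0,-70,0],
    [0.68,0,0,-70,0]
  ],
  "squeeze": 20
}}

```text
clock: 13.85
tcp_pos: [0.707, 0.1697, 0.3492]
orientation: [0.001, 0.75, 0.661, 0.001]
wrist_force: [-0.1, 0.2, -0.1]
finger_gap: 0.0273
```

```bash
python3 -c "
from h import *
go((535,-156,350,1.346),(535,-156,260,1.346))"
```

```text
t13.85 [707.  169.7 349.2] h1.444 gap27.3 F [-0.1  0.2 -0.1] j [ 0.13  0.7   0.92  1.79 -0.    1.82]
(535, -156, 350, 1.346) -> [-344.9 -129.5   -1.4] turn 0.098
(535, -156, 260, 1.346) -> [-344.9 -129.8   88.6] turn 0.098
```

Call:
{"method": "arm_command", "body": {
  "moves": [
    [0.4,-50,-20,0,0],
    [0.2,-100,-40,0,0],
    [0,-340,-125,0,0.1],
    [0,-340,-125,0,0.1],
    [0,-340,-125,0,0.1],
    [0,-340,-125,0,0.1],
    [0,-340,-125,0,0.1],
    [0,-340,-125,60,0.1],
    [0,-340,-125,100,0.1],
    [0,-340,-125,140,0.1],
    [0,-340,-125,140,0.1],
    [0,-340,-125,140,0.1]
  ],
  "squeeze": 30
}}

```text
clock: 15.05
tcp_pos: [0.5389, -0.1514, 0.2072]
orientation: [-0.001, 0.783, 0.623, -0.001]
wrist_force: [0.6, -0.0, 1.2]
finger_gap: 0.0854
```

```bash
python3 -c "
from h import *
go((545.2,-158.9,112,1.346))
im,d,P=cloud('top');X,Y,Z=np.moveaxis(P*1000,-1,0)
# lid check: points behind hinge
lx=(X-C[0])*np.cos(YAW)+(Y-C[1])*np.sin(YAW); ly=-(X-C[0])*np.sin(YAW)+(Y-C[1])*np.cos(YAW)
m=(abs(ly)<120)&(lx>60)&(lx<150)&(Z>270);print('lid edge',m.sum(),np.nanmedian(lx[m]),np.nanmax(Z[m]))
im,d,P=cloud('scene');cv2.imwrite('pics/s5.png',cv2.resize(im[130:260,150:350],(800,520),interpolation=cv2.INTER_CUBIC))"
```

```text
t15.05 [ 538.9 -151.4  207.2] h1.344 gap85.4 F [ 0.6 -0.   1.2] j [-0.42  0.3  -0.07  1.2  -0.    1.38]
(545.2, -158.9, 112, 1.346) -> [-5.9  8.  95.1] turn -0.002
lid edge 965 83.26202687741656 332.5710379431391
```

View pics/s5.png

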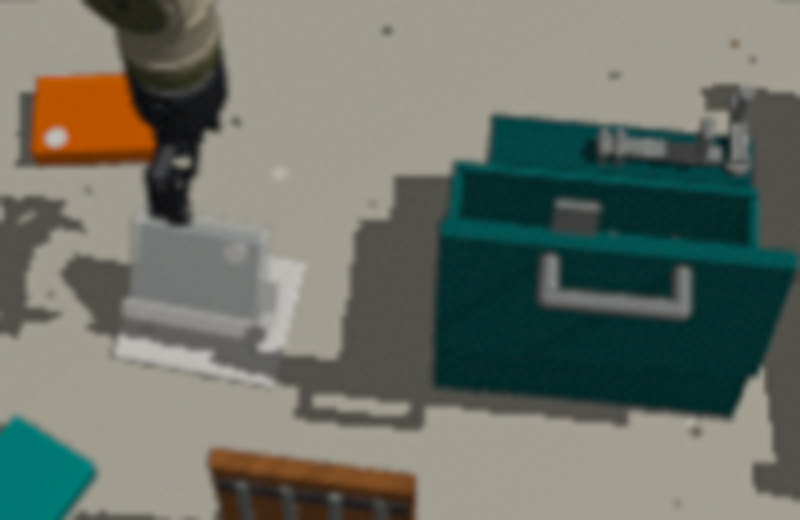

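The lid stays open, with its handle at (615,285) in the crop. The ice is at (200,275) in the drainer, with the lip on its near face. The gripper tip at (170,210) looks left of the ice's middle, so I'll check that numerically.

```bash
cat >> h.py <<'E'
def proj(name,p):
    c=env.get_calibration(name); T=np.linalg.inv(c['pose']); q=T[:3,:3]@np.array(p)+T[:3,3]
    x,y=q[0]/q[2],q[1]/q[2]; s=1+c['k1']*(x*x+y*y); return np.array([c['fx']*x*s+c['cx'],c['fy']*y*s+c['cy']])
E
python3 -c "
from h import *
s=env.get_state();t=s['tcp_pos']; 
k=lambda p:((proj('scene',p)-[150,130])*4).round()
print('tcp',k(t),'tip',k(t-[0,0,.017]),'ice top',k([.5364,-.1568,.1191]),'icec',k([.5593,-.1621,.0807]))
for n in ['scene','top']:
    im,d,P=cloud(n);X,Y,Z=np.moveaxis(P,-1,0)
    for a,b in((.18,.21),(.21,.25)):
        m=(abs(X-.54)<.07)&(abs(Y+.15)<.08)&(Z>a)&(Z<b);print(n,a,m.sum(),P[m].min(0).round(3),P[m].max(0).round(3)) if m.any() else 0
    m=(X>.5)&(X<.6)&(Y>-.26)&(Y<-.06)&(Z>.085)&(Z<.135);print(' ice',P[m].min(0).round(3),P[m].max(0).round(3))
"
```

```text
tcp [192. 171.] tip [194. 182.] ice top [198. 221.] icec [195. 266.]
scene 0.18 1 [ 0.589 -0.157  0.207] [ 0.589 -0.157  0.207]
scene 0.21 27 [ 0.497 -0.169  0.211] [ 0.6   -0.132  0.244]
 ice [ 0.513 -0.22   0.085] [ 0.589 -0.096  0.131]
top 0.21 3 [ 0.589 -0.154  0.217] [ 0.591 -0.152  0.25 ]
 ice [ 0.526 -0.148  0.085] [ 0.584 -0.096  0.13 ]
```

The numbers agree: the TCP projects onto the ice's middle, and what I saw was one finger. I'll lower the gripper and close it softly.

Call:
{"method": "arm_command", "body": {
  "moves": [
    [0,-6,8,0,0],
    [0,-6,8,40,0],
    [0,-6,8,70,0],
    [0,-6,8,90,0],
    [0,-6,8,90,0],
    [0,-6,8,90,0],
    [0.2,-6,8,90,0],
    [0.35,-6,8,90,0],
    [0.4,-6,8,90,0],
    [0.45,-6,8,90,0],
    [0.45,-6,8,90,0]
  ],
  "squeeze": 25
}}

```text
clock: 16.35
tcp_pos: [0.5448, -0.1592, 0.1177]
orientation: [-0.001, 0.783, 0.622, -0.001]
wrist_force: [-5.1, 1.3, 4.4]
finger_gap: 0.0469
```

```bash
python3 -c "
from h import *
go((545.2,-158.9,112,1.346))"
```

```text
t16.35 [ 544.8 -159.2  117.7] h1.344 gap46.9 F [-5.1  1.3  4.4] j [-0.43  0.37 -0.2   1.   -0.    1.37]
(545.2, -158.9, 112, 1.346) -> [0.4 0.3 5.7] turn -0.002
```

Call:
{"method": "arm_command", "body": {
  "moves": [
    [0.45,0,-1,4,0],
    [0.45,0,-1,4,0],
    [0.5,0,-1,4,0],
    [0.55,0,-1,4,0],
    [0.62,0,-1,4,0],
    [0.62,0,-1,4,0]
  ],
  "squeeze": 30
}}

```text
clock: 16.95
tcp_pos: [0.5435, -0.1588, 0.1137]
orientation: [-0.001, 0.783, 0.622, -0.001]
wrist_force: [-8.0, 1.5, 8.0]
finger_gap: 0.0424
```

```bash
python3 -c "
from h import *
go()"
```

```text
t16.95 [ 543.5 -158.8  113.7] h1.344 gap42.4 F [-8.   1.5  8. ] j [-0.43  0.37 -0.21  0.99 -0.    1.37]
```

Call:
{"method": "arm_command", "body": {
  "moves": [
    [0.65,0,-2,-3,0],
    [0.65,0,-4,-6,0],
    [0.65,0,-6,-9,0],
    [0.65,0,-8,-12,0],
    [0.65,0,-10,-15,0],
    [0.65,0,-10,-15,0]
  ]
}}

```text
clock: 17.55
tcp_pos: [0.5372, -0.1577, 0.1295]
orientation: [0.002, 0.783, 0.622, 0.001]
wrist_force: [4.4, -0.2, 1.3]
finger_gap: 0.0409
```

```bash
python3 -c "
from h import *
go()
im,d,P=cloud('scene');X,Y,Z=np.moveaxis(P,-1,0);m=(X>.5)&(X<.62)&(Y>-.24)&(Y<-.08)&(Z>.085)&(Z<.15)
cv2.imwrite('pics/s6.png',cv2.resize(im[150:250,160:260],(600,600),interpolation=cv2.INTER_CUBIC))"
```

```text
t17.55 [ 537.2 -157.7  129.5] h1.344 gap40.9 F [ 4.4 -0.2  1.3] j [-0.43  0.34 -0.21  1.01  0.    1.37]
```

View pics/s6.png

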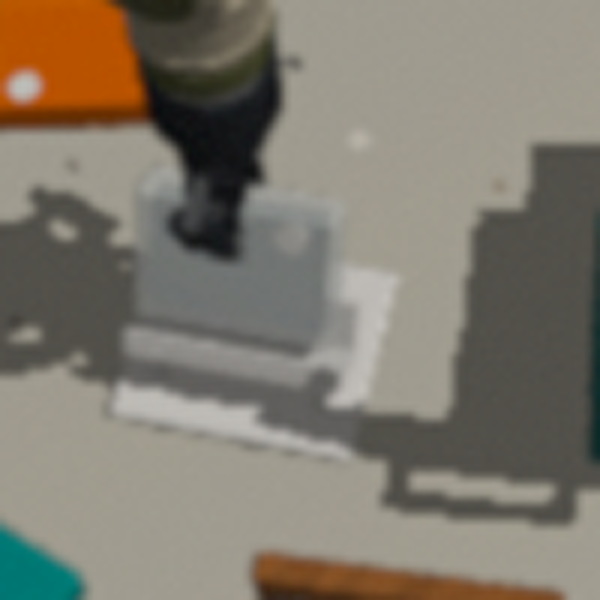

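The block has come up with the gripper: a dark gap shows above the lip at (220,330), and the fingers are near its middle. I'll keep going along the slot and then up.

Call:
{"method": "arm_command", "body": {
  "moves": [
    [0.65,0,-2,-4,0],
    [0.65,0,-4,-8,0],
    [0.65,0,-6,-12,0],
    [0.65,0,-8,-18,0],
    [0.65,0,-10,-24,0],
    [0.65,0,-12,-30,0],
    [0.65,0,-12,-40,0],
    [0.68,0,-12,-60,0],
    [0.68,0,-12,-80,0],
    [0.68,0,-12,-100,0],
    [0.68,0,-12,-100,0],
    [0.68,0,-12,-100,0]
  ],
  "squeeze": 40
}}

```text
clock: 18.8
tcp_pos: [0.5236, -0.1543, 0.2282]
orientation: [0.0, 0.783, 0.622, -0.0]
wrist_force: [0.3, 0.3, -3.5]
finger_gap: 0.0337
```

```bash
python3 -c "
from h import *
go()
im,d,P=cloud('scene');np.savez('s7.npz',im=im,P=P)
cv2.imwrite('pics/s7.png',cv2.resize(im[110:240,150:280],(600,600),interpolation=cv2.INTER_CUBIC))"
```

```text
t18.80 [ 523.6 -154.3  228.2] h1.344 gap33.7 F [ 0.3  0.3 -3.5] j [-0.43  0.26 -0.07  1.24 -0.    1.36]
```

View pics/s7.png

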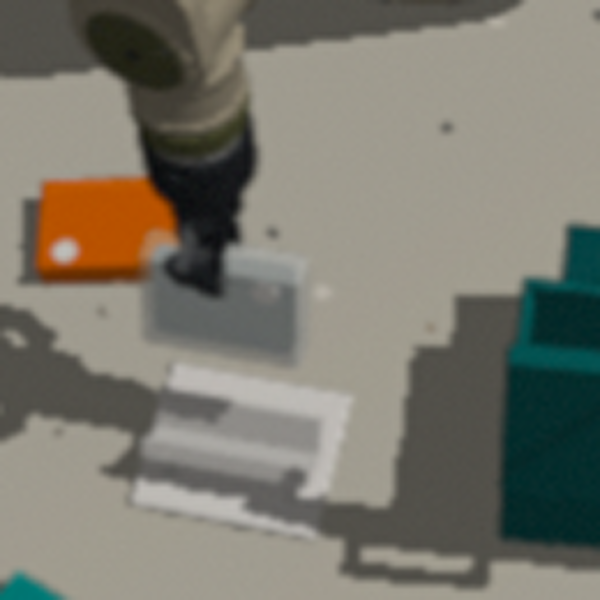

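The block hangs from the gripper, clear of the drainer. The gap is 33.7 mm, so it's nearly flush. I'll close fully, rise, and measure its tilt.

Call:
{"method": "arm_command", "body": {
  "moves": [
    [0.8,0,0,0,0],
    [0.8,0,0,-20,0],
    [0.8,0,0,-40,0],
    [0.8,0,0,-40,0],
    [0.8,0,0,-40,0]
  ],
  "squeeze": 50
}}

```text
clock: 19.35
tcp_pos: [0.5236, -0.1543, 0.2674]
orientation: [-0.0, 0.783, 0.622, -0.0]
wrist_force: [0.1, 0.5, -3.2]
finger_gap: 0.0334
```

```bash
cat > held.py <<'E'
from h import *
go()
s=env.get_state();t=s['tcp_pos'];q=s['orientation'];R=Ro.from_quat(q[[1,2,3,0]]).as_matrix()
for n in ['scene','top']:
    im,d,P=cloud(n);L=(P-t)@R*1000   # tool frame mm
    m=(abs(L[...,0])<90)&(abs(L[...,1])<45)&(L[...,2]>-40)&(L[...,2]<95)
    S=cv2.cvtColor(im,cv2.COLOR_BGR2HSV); g=m&(S[...,2]>75)
    Q=L[g]; print(n,m.sum(),g.sum(),'pct x',np.percentile(Q[:,0],[1,50,99]).round(1),'y',np.percentile(Q[:,1],[1,50,99]).round(1),'z',np.percentile(Q[:,2],[1,50,99]).round(1))
    if n=='scene':
        f=(abs(Q[:,2]-40)<30); A=np.c_[Q[f][:,0],Q[f][:,2],np.ones(f.sum())]
        w=np.ones(f.sum(),bool)
        for _ in range(6):
            c=np.linalg.lstsq(A[w],Q[f][w,1],rcond=None)[0]; r=Q[f][:,1]-A@c; w=abs(r)<4
        print(' face y = %.3f x + %.3f z + %.1f'%tuple(c),w.sum(),len(w))
    np.savez('held_'+n,im=im,L=L)
E
python3 held.py
```

```text
t19.35 [ 523.6 -154.3  267.4] h1.344 gap33.4 F [ 0.1  0.5 -3.2] j [-0.43  0.25  0.01  1.33 -0.    1.36]
scene 835 785 pct x [-54.8  15.5  61.3] y [-14.8  22.3  36.3] z [-6.7 32.3 80.7]
 face y = -0.003 x + 0.269 z + 14.3 423 481
top 282 267 pct x [10.3 41.9 61.1] y [-24.4   3.4  33. ] z [-5.4  3.4 74.3]
```

```bash
python3 -c "
import numpy as np
L=np.load('held_scene.npz')['L'].reshape(-1,3)
for lo,hi in((-55,-25),(20,50)):
    for z in range(-25,90,6):
        q=L[(L[:,0]>lo)&(L[:,0]<hi)&(abs(L[:,2]-z)<3)&(abs(L[:,1])<60)]
        if len(q)>2: print(lo,z,len(q),np.percentile(q[:,1],[10,50,90]).round(1))
q=L[(L[:,0]>25)&(L[:,0]<50)&(abs(L[:,1])<50)&(L[:,2]<90)&(L[:,2]>-30)];print(np.c_[q[:,1:]].round(0)[::6].tolist())
"
```

```text
-55 -7 7 [ 0.3  5.9 13.9]
-55 -1 32 [-9.   1.7 14.7]
-55 5 6 [-15.7   1.1  16.9]
-55 11 8 [14.3 15.8 20.2]
-55 17 13 [15.2 18.4 20.7]
-55 23 13 [18.8 20.4 21.4]
-55 29 13 [20.  22.4 24.5]
-55 35 12 [21.8 23.6 25.6]
-55 41 10 [22.3 24.5 26.5]
-55 47 17 [24.4 26.7 29.2]
-55 53 9 [26.  28.7 29.9]
-55 59 12 [27.8 30.4 33.5]
-55 65 12 [28.8 31.8 33.5]
-55 71 12 [31.5 33.3 35.2]
-55 77 8 [33.5 34.7 35.9]
20 -7 9 [ 3.9 11.9 15.2]
20 -1 51 [-6.5  3.8 15.2]
20 5 26 [-14.5   4.   19.1]
20 11 12 [15.4 18.  20.4]
20 17 14 [17.  19.3 21.1]
20 23 14 [17.9 21.  24.9]
20 29 10 [19.7 21.7 24. ]
20 35 17 [21.5 23.9 26.4]
20 41 8 [22.1 24.8 25.9]
20 47 18 [23.7 27.7 30.7]
20 53 7 [28.5 29.2 30.8]
20 59 8 [25.5 27.8 31.2]
20 65 18 [28.  31.6 35.4]
20 71 11 [30.7 33.6 35.7]
20 77 7 [32.3 35.1 35.5]
20 83 3 [31.5 31.8 34. ]
[[-16.0, 6.0], [-13.0, 3.0], [-5.0, -2.0], [-2.0, 1.0], [-8.0, 4.0], [1.0, -1.0], [7.0, -3.0], [10.0, 0.0], [12.0, 4.0], [12.0, -2.0], [15.0, 1.0], [16.0, 7.0], [19.0, 9.0], [21.0, 13.0], [22.0, 19.0], [20.0, 15.0], [20.0, 23.0], [20.0, 32.0], [22.0, 36.0], [22.0, 43.0], [24.0, 33.0], [24.0, 42.0], [25.0, 47.0], [28.0, 51.0], [34.0, 49.0], [31.0, 47.0], [31.0, 56.0], [32.0, 63.0], [34.0, 68.0], [31.0, 64.0], [36.0, 65.0], [32.0, 81.0]]
```

The held block still leans 0.26 rad, with its bottom toward tool +y. That is inside its tipping angle (0.34), so it will right itself on the floor. I'll raise it and turn it for the bay.

Call:
{"method": "arm_command", "body": {
  "moves": [
    [0.8,0,0,-20,-0.1],
    [0.8,0,0,-40,-0.25],
    [0.8,0,0,-40,-0.4],
    [0.8,0,0,-40,-0.55],
    [0.8,0,0,-40,-0.7],
    [0.8,0,0,-40,-0.85],
    [0.8,0,0,-40,-1.0],
    [0.8,0,0,-40,-1.15],
    [0.8,0,0,-40,-1.3],
    [0.8,0,0,-40,-1.45],
    [0.8,0,0,-40,-1.6],
    [0.8,0,0,-40,-1.67]
  ]
}}

```text
clock: 20.65
tcp_pos: [0.5232, -0.1541, 0.3067]
orientation: [-0.001, 0.062, 0.998, 0.0]
wrist_force: [-0.7, 0.0, -3.4]
finger_gap: 0.0332
```

```bash
python3 -c "
from h import *
go((*W(3,23,308),3.012))"
```

```text
t20.65 [ 523.2 -154.1  306.7] h3.018 gap33.2 F [-0.7  0.  -3.4] j [-0.43  0.25  0.1   1.43 -0.   -0.31]
(np.float64(588.4562709613973), np.float64(208.41702112758105), 308, 3.012) -> [-20.2 367.8  -1.1] turn 0.006
```

Call:
{"method": "arm_command", "body": {
  "moves": [
    [0.8,-2,30,0,0],
    [0.8,-4,70,0,0],
    [0.8,-6,110,0,0],
    [0.8,-8,150,0,0],
    [0.8,-10,190,0,0],
    [0.8,-13,230,0,0],
    [0.8,-16,270,0,0],
    [0.8,-18,310,0,0],
    [0.8,-20,345,0,0],
    [0.8,-20,368,0,0.006],
    [0.8,-20,368,0,0.006],
    [0.8,-20,368,0,0.006]
  ]
}}

```text
clock: 21.85
tcp_pos: [0.5899, 0.2085, 0.3066]
orientation: [-0.001, 0.066, 0.998, -0.001]
wrist_force: [-0.4, 0.0, -3.7]
finger_gap: 0.0336
```

```bash
python3 -c "
from h import *
go((*W(3,23,308),3.012))
s=env.get_state();t=s['tcp_pos'];q=s['orientation'];R=Ro.from_quat(q[[1,2,3,0]]).as_matrix()
for n in ('scene','top'):
  im,d,P=cloud(n);L=((P-t)@R*1000);g=cv2.cvtColor(im,cv2.COLOR_BGR2HSV);m=(abs(L[...,0])<85)&(abs(L[...,1])<55)&(L[...,2]>-30)&(L[...,2]<95)&(g[...,1]<60)&(g[...,2]>70)
  Q=L[m];print(n,len(Q),np.percentile(Q,[1,50,99],axis=0).round(1).tolist())
  X,Y,Z=np.moveaxis(P*1000,-1,0);lx=(X-C[0])*np.cos(YAW)+(Y-C[1])*np.sin(YAW); ly=-(X-C[0])*np.sin(YAW)+(Y-C[1])*np.cos(YAW)
  m=(Z>30)&(Z<50)&(abs(lx)<70)&(abs(ly)<120)
  print(' ribs ly',np.histogram(ly[m],bins=range(-60,125,6)))
"
```

```text
t21.85 [589.9 208.5 306.6] h3.009 gap33.6 F [-0.4  0.  -3.7] j [ 0.21  0.41  0.33  1.49 -0.    0.34]
(np.float64(588.4562709613973), np.float64(208.41702112758105), 308, 3.012) -> [ 1.4 -0.2 -1.4] turn -0.003
scene 363 [[-68.0, -47.8, -21.3], [-23.7, 3.5, 0.9], [27.8, 33.0, 72.4]]
 ribs ly (array([0, 0, 0, 0, 0, 0, 0, 0, 0, 0, 0, 0, 0, 0, 0, 0, 0, 0, 0, 0, 0, 0,
       0, 0, 0, 0, 0, 0, 0, 0]), array([-60, -54, -48, -42, -36, -30, -24, -18, -12,  -6,   0,   6,  12,
        18,  24,  30,  36,  42,  48,  54,  60,  66,  72,  78,  84,  90,
        96, 102, 108, 114, 120]))
top 309 [[-84.2, -52.0, -21.9], [30.1, -6.9, 1.3], [62.6, 26.6, 43.9]]
 ribs ly (array([ 0,  0,  0,  0,  0,  0,  0,  0,  0,  0,  0,  1, 79,  8,  0,  0,  0,
        0,  0,  0,  0,  3,  5,  0,  0,  0,  0,  0,  0,  0]), array([-60, -54, -48, -42, -36, -30, -24, -18, -12,  -6,   0,   6,  12,
        18,  24,  30,  36,  42,  48,  54,  60,  66,  72,  78,  84,  90,
        96, 102, 108, 114, 120]))
```

The ribs show up at y = 12–18 and 72–78 mm, as expected, so the cooler frame is right. Now I'll lower the block.

Call:
{"method": "arm_command", "body": {
  "moves": [
    [0.8,1,0,30,0],
    [0.8,1,0,65,0],
    [0.8,1,0,100,0],
    [0.8,1,0,130,0],
    [0.8,1,0,150,0],
    [0.8,1,0,165,0],
    [0.8,1,0,178,0],
    [0.8,1,0,188,0],
    [0.8,1,0,195,0],
    [0.8,1,0,198,0],
    [0.8,1,0,198,0],
    [0.8,1,0,198,0]
  ]
}}

```text
clock: 23.15
tcp_pos: [0.5899, 0.2084, 0.1109]
orientation: [0.001, 0.067, 0.998, 0.0]
wrist_force: [0.1, -0.8, -3.5]
finger_gap: 0.0332
```

Call:
{"method": "arm_command", "body": {
  "moves": [
    [0.8,0,0,2,0],
    [0.8,0,0,4,0],
    [0.8,0,0,5,0],
    [0.8,0,0,5,0]
  ]
}}

```text
clock: 23.55
tcp_pos: [0.5893, 0.2082, 0.105]
orientation: [-0.0, 0.067, 0.998, -0.0]
wrist_force: [-0.3, -0.1, -3.8]
finger_gap: 0.0335
```

```bash
cat > bay.py <<'E'
from h import *
import sys
go()
for n in ('top','scene'):
  im,d,P=cloud(n);g=cv2.cvtColor(im,cv2.COLOR_BGR2HSV)
  X,Y,Z=np.moveaxis(P*1000,-1,0);lx=(X-C[0])*np.cos(YAW)+(Y-C[1])*np.sin(YAW); ly=-(X-C[0])*np.sin(YAW)+(Y-C[1])*np.cos(YAW)
  m=(Z>85)&(Z<115)&(abs(lx)<72)&(abs(ly-45)<40)&(g[...,1]<70)&(g[...,2]>60)
  if m.sum()>3: print(n,m.sum(),'lx',np.percentile(lx[m],[2,98]).round(),'ly',np.percentile(ly[m],[2,50,98]).round(),'z',np.percentile(Z[m],[5,50,95]).round())
  if len(sys.argv)>1: cv2.imwrite(f'pics/{n}_{sys.argv[1]}.png',cv2.resize(im[130:245,140:270] if n=='top' else im[110:240,240:370],(600,600),interpolation=cv2.INTER_CUBIC))
E
python3 bay.py a
```

```text
t23.55 [589.3 208.2 105. ] h3.008 gap33.5 F [-0.3 -0.1 -3.8] j [ 0.21  0.48 -0.06  1.03 -0.    0.35]
top 194 lx [-58.  59.] ly [ 6. 18. 38.] z [ 96. 103. 108.]
```

Call:
{"method": "arm_command", "body": {
  "moves": [
    [0.8,0,0,2,0],
    [0.8,0,0,4,0],
    [0.8,0,0,5,0],
    [0.8,0,0,6,0],
    [0.8,0,0,6,0],
    [0.8,0,0,6,0]
  ]
}}

```text
clock: 24.25
tcp_pos: [0.5898, 0.2083, 0.1012]
orientation: [0.001, 0.067, 0.998, 0.0]
wrist_force: [-3.1, -0.4, 8.6]
finger_gap: 0.0331
```

```bash
python3 bay.py
```

```text
t24.25 [589.8 208.3 101.2] h3.008 gap33.1 F [-3.1 -0.4  8.6] j [ 0.21  0.48 -0.07  1.02 -0.    0.35]
top 191 lx [-58.  59.] ly [ 6. 18. 39.] z [ 93.  99. 104.]
```

Contact with the floor: +8.6 N. Now I'll ease the jaws and move toward +y so the block tips upright, then regrip it flush.

Call:
{"method": "arm_command", "body": {
  "moves": [
    [0.6,0,3,0,0],
    [0.56,0,6,0,0],
    [0.52,0,9,0,0],
    [0.5,0,12,-1,0],
    [0.48,0,15,-1,0],
    [0.48,0,18,-1,0],
    [0.48,0,21,-1,0],
    [0.48,0,22,-1,0],
    [0.48,0,22,-1,0],
    [0.48,0,22,-1,0]
  ],
  "squeeze": 20
}}

```text
clock: 25.35
tcp_pos: [0.5923, 0.23, 0.1002]
orientation: [-0.0, 0.067, 0.998, -0.0]
wrist_force: [0.7, 0.1, 0.3]
finger_gap: 0.0446
```

```bash
python3 bay.py b
```

```text
t25.35 [592.3 230.  100.2] h3.008 gap44.6 F [0.7 0.1 0.3] j [ 0.24  0.5  -0.04  1.03 -0.    0.38]
top 204 lx [-58.  59.] ly [28. 39. 58.] z [ 91.  99. 103.]
```

View pics/top_b.png

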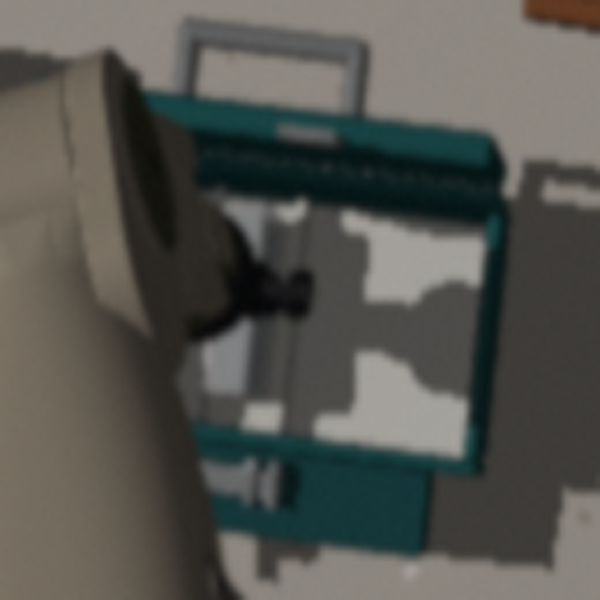

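The block's top face now spans y = 28–58 mm at z ≈ 99 mm, so it is upright between the ribs. In the picture it's the pale bar at (235,290). I'll regrip it flush where it stands, check, and then release.

Call:
{"method": "arm_command", "body": {
  "moves": [
    [0.48,0,0,4,0],
    [0.55,0,0,5,0],
    [0.62,0,0,5,0],
    [0.7,0,0,5,0],
    [0.7,0,0,5,0],
    [0.7,0,0,5,0],
    [0.7,0,0,5,0],
    [0.7,0,0,5,0]
  ],
  "squeeze": 20
}}

```text
clock: 26.25
tcp_pos: [0.5922, 0.2301, 0.095]
orientation: [-0.0, 0.067, 0.998, -0.0]
wrist_force: [-0.4, 0.4, -2.6]
finger_gap: 0.0319
```

```bash
python3 bay.py
```

```text
t26.25 [592.2 230.1  95. ] h3.008 gap31.9 F [-0.4  0.4 -2.6] j [ 0.24  0.51 -0.04  1.02  0.    0.38]
top 193 lx [-58.  59.] ly [28. 39. 58.] z [ 91.  99. 102.]
```

The grip is flush (gap 31.9 mm). I'll press down slightly, release slowly, and rise.

Call:
{"method": "arm_command", "body": {
  "moves": [
    [0.7,0,0,2,0],
    [0.7,0,0,2,0],
    [0.7,0,0,2,0],
    [0.55,0,0,2,0],
    [0.45,0,0,2,0],
    [0.3,0,0,2,0],
    [0.3,0,0,2,0],
    [0.3,0,0,-20,0],
    [0.3,0,0,-60,0],
    [0.3,0,0,-105,0],
    [0.3,0,0,-150,0],
    [0.3,0,0,-190,0]
  ]
}}

```text
clock: 27.55
tcp_pos: [0.5924, 0.2301, 0.2876]
orientation: [0.001, 0.067, 0.998, 0.0]
wrist_force: [1.2, 0.2, 0.6]
finger_gap: 0.0593
```

Call:
{"method": "arm_command", "body": {
  "moves": [
    [0.3,0,-50,-30,0],
    [0.3,0,-100,-30,0],
    [0.3,0,-150,-30,0],
    [0.3,0,-200,-30,0],
    [0.3,0,-250,-30,0],
    [0.3,0,-300,-30,0],
    [0.3,0,-300,-30,0],
    [0.3,0,-300,-30,0],
    [0.3,0,-300,-30,0]
  ]
}}

```text
clock: 28.45
tcp_pos: [0.5525, -0.0666, 0.3153]
orientation: [-0.0, 0.067, 0.998, 0.0]
wrist_force: [0.8, 0.3, -0.1]
finger_gap: 0.0597
```

```bash
cat > fin.py <<'E'
from h import *
go()
for n in ('top','scene'):
  im,d,P=cloud(n);g=cv2.cvtColor(im,cv2.COLOR_BGR2HSV)
  X,Y,Z=np.moveaxis(P*1000,-1,0);lx=(X-C[0])*np.cos(YAW)+(Y-C[1])*np.sin(YAW); ly=-(X-C[0])*np.sin(YAW)+(Y-C[1])*np.cos(YAW)
  m=(Z>85)&(Z<112)&(abs(lx)<72)&(abs(ly-45)<40)&(g[...,1]<70)
  print(n,m.sum(),'lx',np.percentile(lx[m],[2,98]).round(),'ly',np.percentile(ly[m],[2,50,98]).round(),'z',np.percentile(Z[m],[5,50,95]).round())
  A=np.c_[lx[m],ly[m],np.ones(m.sum())];print(' top slope',np.linalg.lstsq(A,Z[m],rcond=None)[0].round(3))
  for k,q in dict(lid=(Z>180)&(Z<300)&(abs(ly)<130)&(lx>60)&(lx<150),tabpost=(Z>165)&(Z<190)&(abs(lx+125)<35)&(ly>60)&(ly<130)).items():
    if q.sum(): print(' ',k,q.sum(),np.percentile(lx[q],[5,50,95]).round(),np.percentile(ly[q],[5,50,95]).round(),np.percentile(Z[q],[5,95]).round(),(np.median(lx[q&(ly<97)]).round(),np.median(ly[q&(ly<97)]).round(),np.median(lx[q&(ly>97)]).round(),np.median(ly[q&(ly>97)]).round()))
  if n=='top': cv2.imwrite('pics/fin.png',cv2.resize(im[100:260,100:360],(780,480),interpolation=cv2.INTER_CUBIC))
E
python3 fin.py
```

```text
t28.45 [552.5 -66.6 315.3] h3.008 gap59.7 F [ 0.8  0.3 -0.1] j [-0.26  0.27  0.15  1.45  0.   -0.13]
top 398 lx [-56.  59.] ly [28. 43. 59.] z [ 94.  99. 103.]
 top slope [2.0000e-03 7.8000e-02 9.5123e+01]
  lid 1172 [ 71.  81. 126.] [-114.    2.  114.] [210. 297.] (np.float64(81.0), np.float64(-8.0), np.float64(78.0), np.float64(115.0))
  tabpost 62 [-150. -113.  -96.] [ 75.  83. 118.] [168. 183.] (np.float64(-105.0), np.float64(79.0), np.float64(-144.0), np.float64(113.0))
scene 32 lx [-54. -39.] ly [31. 43. 59.] z [ 96. 101. 105.]
 top slope [ 1.95000e-01 -9.50000e-02  1.14309e+02]
  lid 2100 [ 77.  92. 126.] [-117.    0.  117.] [188. 297.] (np.float64(92.0), np.float64(-17.0), np.float64(93.0), np.float64(113.0))
  tabpost 43 [-147. -115.  -94.] [ 78.  85. 119.] [166. 184.] (np.float64(-100.0), np.float64(81.0), np.float64(-143.0), np.float64(114.0))
```

View pics/fin.png

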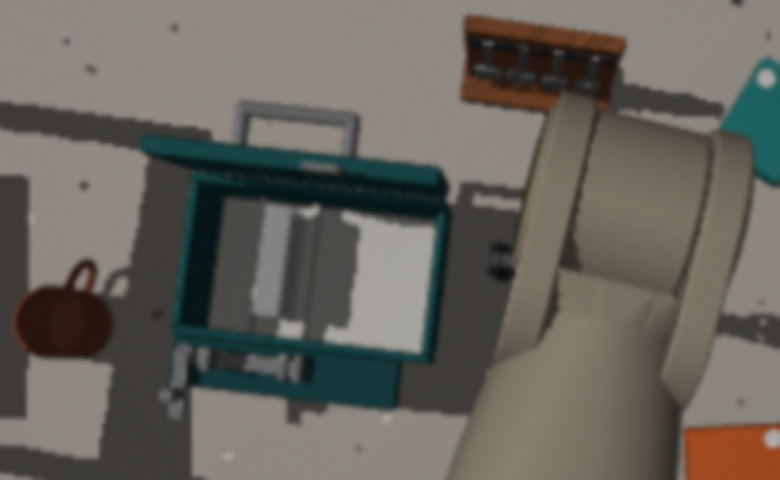

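The ice stands upright in the bay at (275,260) with the lid open, the bolt back, the keeper out, and the arm clear. Handing in.

```bash
python3 -c "
from workcell import env
print(env.hand_in())"
```

```text
the job is handed in; nothing more can be done
None
```

I finished the job in about 28 s of the 72 s allowed and handed it in; the hand-in gives no verdict. I swung the keeper straight out, slid the bolt back, and gripped the lid's handle to swing the lid open. Then I moved the ice block into the bay and let go of it once it was down.

**Last camera checks:**

| Item | Measured | Needed |
|---|---|---|
| Ice centre, cooler x | about +1 mm | within ±22 mm |
| Ice centre, cooler y | about 43.5 mm | 30 to 60 mm |
| Ice top | about 99 mm (100 mm is fully seated) | within 6 mm of resting height |
| Ice tilt | about 0.08 rad (top-view fit) | below 0.17 rad |
| Keeper | about 1.57 rad | above 1.1 rad |
| Bolt | about 50 mm | above 42 mm |
| Lid | about 1.5 rad | above 1.3 rad |

The arm was clear of everything at hand-in. I didn't re-measure the spoon rack, bowl or mug. The rack and mug looked unmoved in the last picture, and the bowl was out of that view.

**What didn't go cleanly:**
- **Ice tilt in the grip:** the block still leaned 0.26 rad after leaving the drainer. I stood its lower edge on the cooler floor, eased the jaws so it tipped upright, then regripped it flush and released. It was down on the floor when I eased the jaws.
- **Tilt check:** the side camera saw too little of the block's top to confirm the tilt. That figure rests on the top view alone.
- **Stray move:** while letting go of the keeper I sent one wrong row. The arm barely moved, and pictures showed the keeper still fully out.

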